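# Lift a tape roll off its hub with the stand's carriage and slide it aside

## Robot

A 6-joint arm with a two-finger parallel gripper is mounted at the origin on a cart in front of the work surface, level with it; the furniture and walls round the work are solid. World frame = base frame: x ahead of the robot, y to its left, z up, the work surface at z = 0. Lengths are in m, angles in rad, forces in N, time in s.
With the tool pointing down it reaches from about 0.25 to 0.725 m from the base axis. Payload 9.7 kg.
Tool frame: the origin (TCP) lies on the front face of the gripper's body, between the roots of the fingers; the fingertips stand 73 mm ahead of it and the grasp point (between the pads) lies 54 mm ahead of it (ctrl.tips_ahead is the z of the fingertips in the tool frame, in m); z points along the fingers, y is the line along which they close (so a half turn about z gives the same grasp; the last joint's range is limited). The gripper opens to 85 mm and grips with 20 to 120 N. Pads are 22 mm wide; open, the fingers measure 114 mm over their backs; the gripper's body (76 mm by 85 mm) begins 54 mm behind the grasp point. The pads swing forward as they close: fully open they stand 13 mm farther back than shut.
Start: joints at [-1.283, 0.087, 0.176, 1.66, 0, 1.571], TCP at [0.156, -0.527, 0.304] pointing down, gripper open.
Joint ranges: [-3.13, 3.13], [-0.85, 1.81], [-1.15, 1.24], [-2.2, 2.28], [-1.44, 1.52], [-3.14, 3.14]. Speed limits (rad/s): [2.22, 2.22, 2.57, 3.14, 3.14, 3.14].

## Interface

Orientations are given as a unit quaternion [x, y, z, w].
In Python, from station import status, capture, camera_model, job, ctrl gives the robot as it stands. The module is installed in compiled form; this text tells all that it offers.
- The arm moves only by the shell command python3 -m jog 'ROWS' [OPENING] [FORCE]. ROWS is JSON, a list of rows, each an object of numbers: "dx", "dy", "dz": the shift along the tool's x, y, z as a fraction of full scale; "wx", "wy", "wz": the turn, a rotation vector about the tool's x, y, z as a fraction of full scale. In form: [{"dx": .., "dy": .., "dz": .., "wx": .., "wy": .., "wz": ..}, ...]. A call has exactly 8 rows; each row shifts and turns the commanded pose from where the row before left it, along the tool's axes as they then stand; what a row does not reach is not made up. Full scale, the value 1, is 0.5 m for a shift and 180 degrees for a turn. A row lasts 1/10 s, in which the tool goes at most 50 mm and 8.59 degrees, less where a joint would pass 70% of its speed; a pose out of reach is approached as far as the arm can. A call with a number of a shift or a turn outside -1 to 1 is refused whole. A call with a gripper value outside its range is refused whole. OPENING is the finger opening in mm, from 0 to 85.4, set as the call begins (- or left out, the last holds). The fingers move at their own pace and stop on an object; FORCE is the grip in N (left out, the last holds). Time passes only in rows, so rows that do not move let the fingers close, or fill a call up. It gives the time, the measured TCP pose, the force, the opening and the grip force at its end, in the units of the state.
- status.get_state(): the state, without advancing time (a new reading comes with each control period).
- capture(name): name is "scene" or "side" or "wrist"; returns the picture (420x560x3 uint8, blue, green, red); there is no depth.
- camera_model(name): a dict with "K" (3x3 intrinsics, pixels), "R" (3x3) and "t" (3): a world point X has camera coordinates R X + t. Camera axes: x right, y down, z forward; pixel columns grow to the right and rows downward; lengths in m; the calibration is good to about 2 mm. The wrist camera is an equidistant fisheye: a pixel r from the principal point sees the ray r / f radians off the axis. A picture is of the moment at which its call begins: read the wrist's pose just before it. camera_model takes no time and is no camera call; for the wrist camera it gives the pose at the moment of the call.
- job.close_job(): hands the job in; it is judged then, once.
The state is a dict: "clock": time; "joint_positions": joint angles; "joint_vel": joint speeds; "joint_efforts": joint torques, N m; "tool_pos": TCP position; "tool_rot": TCP orientation; "wrist_force": force on the tool from outside, world axes, zero at the start; "ft_torque": the same for the moment, N m; "gripper_width": finger opening in m; "grip_force": force on a finger pad.
Only numpy, scipy, OpenCV 4.12 (cv2) and the standard library are available. Lean on these libraries where they do the work, as an engineer would, in place of code of your own. Each camera call takes 0.05 s, during which the arm holds its last target. There are 200 camera calls.

## Task

Change-over at the gift-wrapping stand: take away the boxed candle that someone left on one of its two ledges and stand it upright on the bare counter (set it down, do not drop it). Then pull the stand's lifting carriage all the way up by its tab, so that the tape roll riding on it comes clear of the hub, slide the roll level across, without lifting it, until all of it rests on the ledge you cleared, and push the empty carriage fully down again. Leave the wooden doll on the other ledge, and the things standing round about, where they are.

Things in the scene. Friction and masses are not known exactly. Their poses are not given: they have to be found in the camera images.
- stand: Low wooden stand fixed to the counter, 126 x 332 mm; origin on the counter at the hub's axis, z up, y along its length to its left, -x its front (roughly to the robot). In the middle a vertical hub, 48 mm diameter, top at z = 68 mm, the lifting carriage round it; a ledge at each end; behind, at x = 60, y = +-30 mm, two 8 mm guide rods up to z = 96 mm.
- ledge_left (a point): Middle of the top of the stand's left (+y) ledge, at x = 0, y = 108, z = 71 mm of the stand: flat, x = -60 to 60, y = 50 to 166 mm, with a lip 6 mm high along its outer end (inner face at y = 160 mm).
- ledge_right (a point): Middle of the top of the right (-y) ledge, the mirror image of the left one.
- carriage (a joint): Height of the lifting carriage, m: 0 = home (down), 0.055 = all the way up (hard stop). An aluminium plate round the hub, 94 mm wide along the stand's y; its top is 20 mm above the counter when home, 75 mm when up (4 mm over the ledges, 7 mm over the hub). It moves only vertically, is spring-balanced and stays where left; moving it takes 5 to 12 N.
- tab_top (a point): Middle of the top of the carriage's black upright pull tab, 80 mm in front of the hub's axis; it moves with the carriage and is 81 mm above the counter when home, 136 mm when up. The tab is 14 mm thick along the stand's y, 30 mm along its x, and about 60 mm of it stand free. It can be pinched from above across its thickness or pressed down.
- roll_center (a point): Centre (half-way up) of the wound roll of plain paper tape: a ring, outside diameter 96, bore 54, height 42 mm, 0.17 to 0.35 kg, axis vertical. At first it lies on the carriage, hub through its bore, centre 41 mm above the counter. When raised its bore is open: closed fingers in it can drag the roll; or push it from outside; it slides easily. On a ledge its centre is 92 mm up.
- candle_center (a point): Centre (half-way up) of the boxed candle, a painted white candle with orange flowers in a clear square case 55 x 55 x 66 mm (x, y, z) on a black foot, about 0.09 kg, standing on one of the two ledges. Grip it across the flat sides of its case. The counter before the cabinet spans about x = 0.40 to 0.63, y = -0.18 to 0.43 m from the robot base.
- doll_center (a point): Centre (half-way up) of the wooden doll, 41 mm diameter, 122 mm high, with a black body and a light head, standing on the other ledge. It stays there.
- soap_center (a point): Centre of a bystander on the counter off the stand's left end: an upright soap case with a violet and white pack, 39 x 63 x 88 mm (x, y, z).
- lotion_center (a point): Centre (half-way up) of a bystander off the stand's right end: a white lotion bottle, 39 mm diameter, 150 mm high.
- sachet_center (a point): Centre of a bystander lying flat on the counter in front and to the right: a flat flowered sachet, 66 x 98 x 9 mm (x, y, z).
There are look-alikes about, which are no part of the job. Of the things that look like the part that bears roll_center, the larger one is meant.

How it is judged:
On the way, in this order (a step that is already met when the one before it is completed fails the run):
1. the boxed candle stands upright on the counter (height (world z) of candle_center between 0.028 and 0.038 m and angle between candle_center's own z axis and vertical below 0.1 rad), for 0.2 s.
2. the carriage is all the way up with the roll on it, clear of the hub (value of joint carriage above 0.052 m and z of roll_center in the frame of stand between 0.09 and 0.105 m and horizontal distance between roll_center and stand below 0.02 m), for 0.2 s.
3. the roll rests wholly on the cleared ledge ((y of roll_center in the frame of stand above 0.096 m or y of roll_center in the frame of stand below -0.096 m) and x of roll_center in the frame of stand between -0.015 and 0.015 m and z of roll_center in the frame of stand between 0.088 and 0.1 m and angle between roll_center's own z axis and vertical below 0.06 rad), for 0.2 s.
At the end, for the whole second after the job is handed in: The roll lies flat and at rest on the cleared ledge, wholly on it (its centre more than 96 mm from the hub axis along the stand and within 15 mm of the ledge's middle line); the carriage is down (within 4 mm of home); the boxed candle stands upright at rest on the counter (all of step 1 and all of step 3 and value of joint carriage below 0.004 m and linear speed of each of roll, boxed_candle below 0.01 m/s); the robot touches nothing.
It fails at once if the roll is lifted clear of the carriage and ledges, or tipped by more than 0.3 rad (z of roll_center in the frame of stand above 0.115 m or angle between roll_center's own z axis and vertical above 0.3 rad).
It fails at once if the boxed candle is tipped by more than 0.5 rad (angle between candle_center's own z axis and vertical above 0.5 rad).
It fails at once if the boxed candle is dropped from more than about 20 mm or thrown (linear speed of boxed_candle above 0.6 m/s and contact force between the fingers and boxed_candle below 0.2 N).
It fails at once if the wooden doll is shifted by more than 20 mm or tipped (distance of doll_center from where it was at the start of the episode above 0.02 m or angle between doll_center's own z axis and vertical above 0.3 rad).
It fails at once if the soap case, lotion bottle or sachet is shifted by more than 20 mm or tipped ((distance of soap_center from where it was at the start of the episode above 0.02 m or angle between soap_center's own z axis and vertical above 0.3 rad) or (distance of lotion_center from where it was at the start of the episode above 0.02 m or angle between lotion_center's own z axis and vertical above 0.3 rad) or (distance of sachet_center from where it was at the start of the episode above 0.02 m or angle between sachet_center's own z axis and vertical above 0.3 rad)).
It also fails if it takes over 72 s, if anything falls off the work surface, if the arm or the gripper's body presses on something with over 40 N, if the wrist force passes 120 N, or if a joint passes its speed limit or range.

## Working session

There is one attempt and no reset: what is moved stays moved. The work goes in short steps, Python scripts to look and compute and a shell command to move; the robot and the scene stay as the last step left them, time stands still between calls to the robot, and variables do not carry over. Pictures are saved under pics/ and viewed, at most 10 in all, crops included, and the job is handed in when it is done.

```bash
mkdir -p pics
python3 - <<'E'
from station import *
import cv2,numpy as np
for n in("scene","side"):
    cv2.imwrite(f"pics/{n}0.png",capture(n))
    m=camera_model(n);print(n,np.array(m["K"]).round(1).tolist(),"pos",(-np.array(m["R"]).T@np.array(m["t"])).round(3),np.array(m["R"])[2].round(2))
s=status.get_state();print(s["clock"],s["tool_pos"],s["tool_rot"],s["gripper_width"],ctrl.tips_ahead)
E
```

```text
scene [[424.8, 0.0, 274.0], [0.0, 424.8, 212.2], [0.0, 0.0, 1.0]] pos [0.057 0.609 0.609] [ 0.55 -0.59 -0.59]
side [[442.2, 0.0, 285.2], [0.0, 442.2, 208.0], [0.0, 0.0, 1.0]] pos [ 0.461 -0.764  0.437] [ 0.09  0.93 -0.35]
0.1 [ 0.15608836 -0.52727462  0.30322236] [ 9.89661389e-01  1.43422307e-01 -9.79066425e-05 -6.06870359e-04] 0.08541374393852474 0.0726
```

View pics/scene0.png

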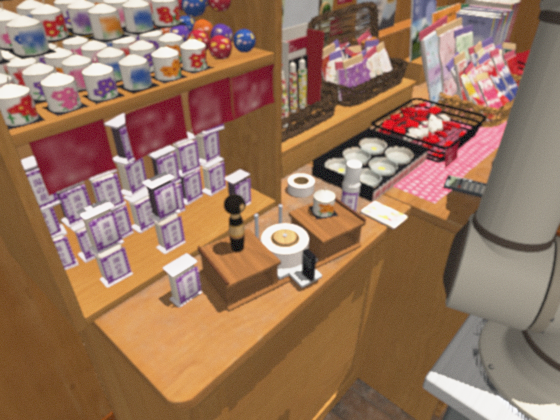

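View pics/side0.png

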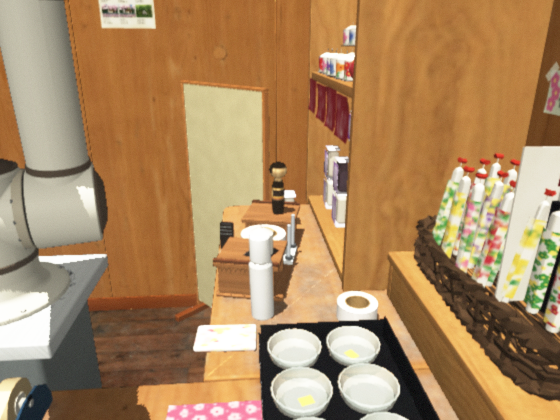

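The scene view shows the doll on the left ledge (236,225), the roll on the carriage (285,240), the tab (308,265), the candle on the right ledge (323,205), the lotion (351,185), the soap (183,280) and the sachet (384,214). 

Possible mix-ups:
- **Roll:** the roll at (285,240) or the smaller roll at (301,184). I choose the larger one, on the hub.
- **Candle:** the one on the ledge at (323,205) or the candles on the shelf at (20-200, 60-100). I choose the one on the ledge.

Next is the close crop.

Run:
```python
import cv2
a=cv2.imread("pics/scene0.png")[165:315,190:390]
cv2.imwrite("pics/c1.png",cv2.resize(a,None,fx=4,fy=4,interpolation=cv2.INTER_CUBIC))
a=cv2.imread("pics/side0.png")[150:330,190:390]
cv2.imwrite("pics/c2.png",cv2.resize(a,None,fx=3.3,fy=3.3,interpolation=cv2.INTER_CUBIC))
```

```text
(no output)
```

View pics/c1.png

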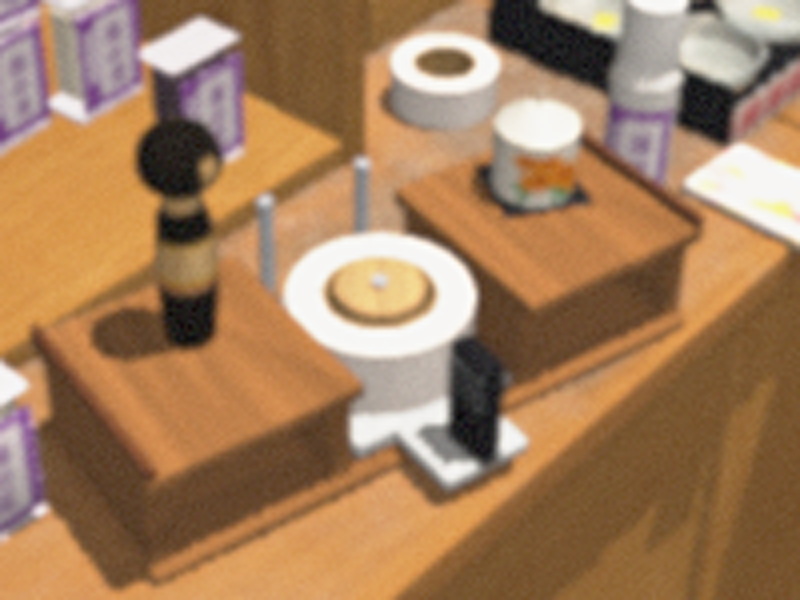

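View pics/c2.png

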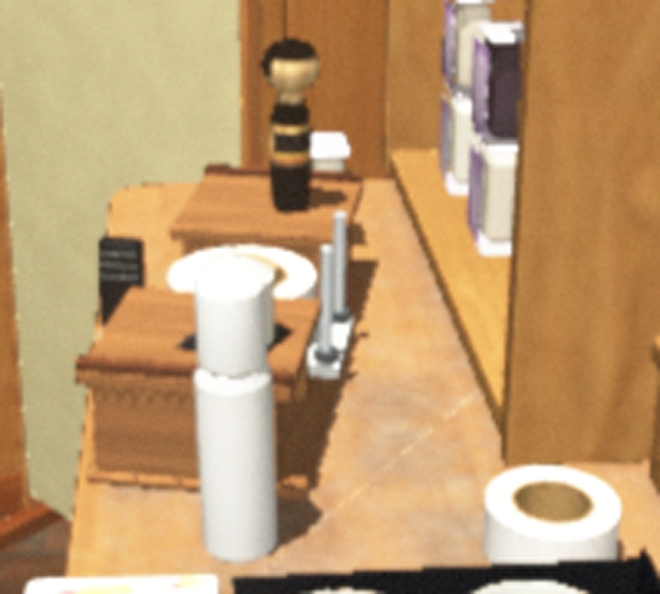

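The crop confirms the choices: the candle box with its black foot is on the right ledge, foot corners in the crop at (482,172), (505,211) and (590,196). The large roll is on the hub, and the small roll stands loose behind it. Now the poses.

```bash
cat > h.py <<'E'
import numpy as np,cv2
from station import *
def proj(n,X):
    m=camera_model(n);p=(np.array(m["K"])@(np.array(m["R"])@np.atleast_2d(X).T+np.array(m["t"]).reshape(3,1)));return (p[:2]/p[2]).T
def ray(n,uv,z):
    m=camera_model(n);R=np.array(m["R"]);c=-R.T@np.array(m["t"]);d=R.T@np.linalg.inv(m["K"])@[uv[0],uv[1],1]
    return c+d*(z-c[2])/d[2]
def cp(x,y):return (190+(x+.5)/4-.5,165+(y+.5)/4-.5)
def cs(x,y):return (190+(x+.5)/3.3-.5,150+(y+.5)/3.3-.5)
E
python3 - <<'E'
from h import *
from scipy.optimize import least_squares
P=[(cp(265,197),(60,30,96),'scene'),(cp(362,158),(60,-30,96),'scene'),(cp(358,388),(-60,50,71),'scene'),(cp(535,303),(-60,-50,71),'scene'),
(cp(155,473),(-60,166,77),'scene'),(cp(38,328),(60,166,77),'scene'),(cp(700,228),(-60,-166,77),'scene'),(cp(400,197),(60,-50,71),'scene'),(cp(381,290),(0,0,65),'scene'),(cp(478,355),(-80,0,81),'scene'),
(cs(326,247),(60,-30,96),'side'),(cs(341,213),(60,30,96),'side'),(cs(121,240),(-80,0,81),'side'),(cs(78,362),(-60,-166,77),'side')]
def W(p,X):
    c,s=np.cos(p[2]),np.sin(p[2]);x,y,z=np.array(X)/1000
    return [p[0]+c*x-s*y,p[1]+s*x+c*y,z]
f=lambda p:np.concatenate([proj(n,W(p,X))[0]-uv for uv,X,n in P])
r=least_squares(f,[.5,.1,0],loss='soft_l1')
print(r.x,np.degrees(r.x[2]));print(f(r.x).reshape(-1,2).round(1).tolist())
for k in [(482,172),(505,211),(590,196)]:
    w=ray('scene',cp(*k),.071);c,s=np.cos(r.x[2]),np.sin(r.x[2]);d=w[:2]-r.x[:2];print('foot',w.round(4),(c*d[0]+s*d[1]).round(4),(-s*d[0]+c*d[1]).round(4))
print('candle base center',ray('scene',cp(540,190),.071))
print('candle top',ray('scene',cp(540,122),.137))
for k,z in [((640,5),.15),((640,180),.0)]:print('lotion',ray('scene',cp(*k),z))
for k in [(685,185),(740,150)]:print('sachet',ray('scene',cp(*k),.009))
print('sachet c',ray('scene',(384,214),.009),'soap top',ray('scene',(181,263),.088),'doll',ray('scene',cp(190,335),.071))
for k in [(195,326),(257,326),(250,349),(194,349)]: print('sachet side',ray('side',k,.009))
print('lotion side',ray('side',cs(237,545),0),'small roll',ray('scene',cp(445,65),.04))
for k in[(105,318),(160,385)]:print('counter edge',ray('scene',k,0))
E
```

```text
[ 0.49527755  0.10812802 -0.23364212] -13.386707576052812
[[0.6, 0.8], [0.5, 1.0], [2.7, -1.1], [0.2, 0.7], [-1.6, 0.8], [-2.4, -0.3], [2.5, -3.0], [-1.3, -2.3], [0.4, -0.5], [0.8, -1.0], [0.8, -1.4], [-0.0, -1.5], [0.3, -1.9], [-0.3, -2.2]]
foot [0.5164 0.0024 0.071 ] 0.0451 -0.0979
foot [0.485  0.0221 0.071 ] 0.0099 -0.0861
foot [ 0.4597 -0.019   0.071 ] -0.0052 -0.1319
candle base center [ 0.48280253 -0.00544406  0.071     ]
candle top [0.4657427  0.02367249 0.137     ]
lotion [ 0.48363506 -0.08707842  0.15      ]
lotion [ 0.49990452 -0.13588273  0.        ]
sachet [ 0.47037071 -0.13873744  0.009     ]
sachet [ 0.46581977 -0.19280144  0.009     ]
sachet c [ 0.42256824 -0.16486657  0.009     ] soap top [0.56580443 0.31116034 0.088     ] doll [0.5354529  0.20295727 0.071     ]
sachet side [ 0.37294874 -0.14900397  0.009     ]
sachet side [ 0.47287235 -0.15729171  0.009     ]
sachet side [ 0.46066364 -0.21416611  0.009     ]
sachet side [ 0.3772296  -0.20718493  0.009     ]
lotion side [ 0.48177201 -0.11282499  0.        ] small roll [ 0.63384649 -0.10805762  0.04      ]
counter edge [0.63569844 0.44458586 0.        ]
counter edge [0.44956665 0.45482905 0.        ]
```

```bash
python3 -m jog '[{"dx":0.054,"dy":-0.053,"dz":-0.0075},{"dx":0.054,"dy":-0.053,"dz":-0.0075},{"dx":0.054,"dy":-0.053,"dz":-0.0075},{"dx":0.054,"dy":-0.053,"dz":-0.0075},{"dx":0.054,"dy":-0.053,"dz":-0.0075},{"dx":0.054,"dy":-0.053,"dz":-0.0075},{"dx":0.054,"dy":-0.053,"dz":-0.0075},{"dx":0.054,"dy":-0.053,"dz":-0.0075}]'
python3 -m jog '[{"dx":0.054,"dy":-0.053,"dz":-0.0075,"wz":-0.047},{"wz":-0.047},{"wz":-0.047},{"wz":-0.047},{"wz":-0.047},{"wz":-0.047},{"wz":-0.047},{"wz":-0.047}]'
cat >> h.py <<'E'
from scipy.spatial.transform import Rotation as Ro
def togo(xyz,ang):
    "shift/turn in jog units to TCP at xyz, tool down, tool x at world angle ang"
    s=status.get_state();R=Ro.from_quat(s["tool_rot"]);T=Ro.from_matrix(np.array([[np.cos(ang),np.sin(ang),0],[np.sin(ang),-np.cos(ang),0],[0,0,-1]]))
    print(s["clock"],"at",s["tool_pos"].round(4),"shift",(R.inv().apply(np.array(xyz)-s["tool_pos"])/.5).round(4),"turn",((R.inv()*T).as_rotvec()/np.pi).round(4),"j",np.round(s["joint_positions"],2))
E
python3 -c "
from h import *
togo((.45,0,.36),np.pi-.234)"
```

```text
0.1 at [ 0.1561 -0.5273  0.3032] shift [ 0.863  -0.8444 -0.1125] turn [-1.000e-04 -5.000e-04 -8.339e-01] j [-1.28  0.09  0.18  1.66 -0.    1.57]schema error: expected keys dx, dy, dz, wx, wy, wz
schema error: expected keys dx, dy, dz, wx, wy, wz
```

```bash
python3 -m jog '[{"dx":0.054,"dy":-0.053,"dz":-0.0075,"wx":0,"wy":0,"wz":0},{"dx":0.054,"dy":-0.053,"dz":-0.0075,"wx":0,"wy":0,"wz":0},{"dx":0.054,"dy":-0.053,"dz":-0.0075,"wx":0,"wy":0,"wz":0},{"dx":0.054,"dy":-0.053,"dz":-0.0075,"wx":0,"wy":0,"wz":0},{"dx":0.054,"dy":-0.053,"dz":-0.0075,"wx":0,"wy":0,"wz":0},{"dx":0.054,"dy":-0.053,"dz":-0.0075,"wx":0,"wy":0,"wz":0},{"dx":0.054,"dy":-0.053,"dz":-0.0075,"wx":0,"wy":0,"wz":0},{"dx":0.054,"dy":-0.053,"dz":-0.0075,"wx":0,"wy":0,"wz":0}]' 
python3 -m jog '[{"dx":0,"dy":0,"dz":0,"wx":0,"wy":0,"wz":-0.0475},{"dx":0,"dy":0,"dz":0,"wx":0,"wy":0,"wz":-0.0475},{"dx":0,"dy":0,"dz":0,"wx":0,"wy":0,"wz":-0.0475},{"dx":0,"dy":0,"dz":0,"wx":0,"wy":0,"wz":-0.0475},{"dx":0,"dy":0,"dz":0,"wx":0,"wy":0,"wz":-0.0475},{"dx":0,"dy":0,"dz":0,"wx":0,"wy":0,"wz":-0.0475},{"dx":0,"dy":0,"dz":0,"wx":0,"wy":0,"wz":-0.0475},{"dx":0,"dy":0,"dz":0,"wx":0,"wy":0,"wz":-0.0475}]'
python3 -m jog '[{"dx":0,"dy":0,"dz":0,"wx":0,"wy":0,"wz":-0.0475},{"dx":0,"dy":0,"dz":0,"wx":0,"wy":0,"wz":-0.0475},{"dx":0,"dy":0,"dz":0,"wx":0,"wy":0,"wz":-0.0475},{"dx":0,"dy":0,"dz":0,"wx":0,"wy":0,"wz":-0.0475},{"dx":0,"dy":0,"dz":0,"wx":0,"wy":0,"wz":-0.0475},{"dx":0,"dy":0,"dz":0,"wx":0,"wy":0,"wz":-0.0475},{"dx":0,"dy":0,"dz":0,"wx":0,"wy":0,"wz":-0.0475},{"dx":0,"dy":0,"dz":0,"wx":0,"wy":0,"wz":-0.0475}]'
python3 -c "
from h import *
togo((.45,0,.36),np.pi-.234)
m=camera_model('wrist');R=np.array(m['R']);print(m['K'],-R.T@m['t'],R[2])"
```

```text
clock: 0.9
tool_pos: [0.3034, -0.2613, 0.3338]
tool_rot: [0.99, 0.143, -0.0, -0.0]
wrist_force: [1.2, -0.2, 0.2]
gripper_width: 0.0855
grip_force: 0.0
clock: 1.7
tool_pos: [0.303, -0.2627, 0.3336]
tool_rot: [0.736, 0.677, -0.0, -0.0]
wrist_force: [-0.8, 0.1, -0.1]
gripper_width: 0.0853
grip_force: 0.0
clock: 2.5
tool_pos: [0.303, -0.2627, 0.3336]
tool_rot: [0.228, 0.974, 0.0, -0.0]
wrist_force: [-0.0, -0.8, -0.3]
gripper_width: 0.0851
grip_force: 0.0
2.5 at [ 0.303  -0.2627  0.3336] shift [-0.0302  0.6014 -0.0527] turn [ 0.0001 -0.0002 -0.0719] j [-0.71 -0.25 -0.08  1.74 -0.   -0.25]
[[325.1922621    0.         280.87532722]
 [  0.         325.1922621  212.67087435]
 [  0.           0.           1.        ]] [ 0.2279354  -0.22611996  0.40404697] [ 0.28904593 -0.14173149 -0.94676535]
```

```bash
python3 -m jog '[{"dx":-0.004,"dy":0.086,"dz":-0.0075,"wx":0,"wy":0,"wz":0},{"dx":-0.004,"dy":0.086,"dz":-0.0075,"wx":0,"wy":0,"wz":0},{"dx":-0.004,"dy":0.086,"dz":-0.0075,"wx":0,"wy":0,"wz":0},{"dx":-0.004,"dy":0.086,"dz":-0.0075,"wx":0,"wy":0,"wz":0},{"dx":-0.004,"dy":0.086,"dz":-0.0075,"wx":0,"wy":0,"wz":0},{"dx":-0.004,"dy":0.086,"dz":-0.0075,"wx":0,"wy":0,"wz":0},{"dx":-0.004,"dy":0.086,"dz":-0.0075,"wx":0,"wy":0,"wz":-0.0359},{"dx":0,"dy":0,"dz":0,"wx":0,"wy":0,"wz":-0.036}]'
python3 -c "
from h import *
togo((.45,0,.36),np.pi-.234)
m=camera_model('wrist');I=capture('wrist');cv2.imwrite('pics/w1.png',I);np.savez('w1.npz',K=m['K'],R=m['R'],t=m['t'])"
```

```text
clock: 3.3
tool_pos: [0.4524, 0.0034, 0.3594]
tool_rot: [0.115, 0.993, 0.0, -0.0]
wrist_force: [-1.1, -1.0, 0.5]
gripper_width: 0.0856
grip_force: 0.0
3.3 at [0.4524 0.0034 0.3594] shift [ 0.0032 -0.0078 -0.0012] turn [ 0.0002 -0.0003  0.0009] j [ 0.01 -0.12  0.09  1.77  0.    0.24]
```

View pics/w1.png

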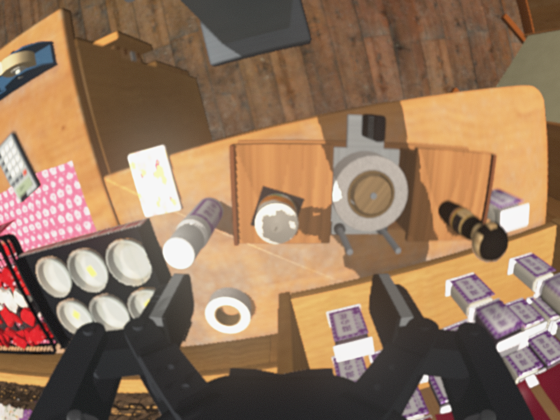

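The wrist view shows the whole stand from above: candle (277,218) rotated relative to the stand, roll (370,190), tab (373,128), doll on the left ledge (475,230), soap (510,212), lotion (195,230). I'll enlarge it.

```bash
python3 -c "
import cv2
a=cv2.imread('pics/w1.png')[105:255,225:425]
cv2.imwrite('pics/w1c.png',cv2.resize(a,None,fx=4,fy=4,interpolation=cv2.INTER_CUBIC))"
```

```text
(no output)
```

View pics/w1c.png

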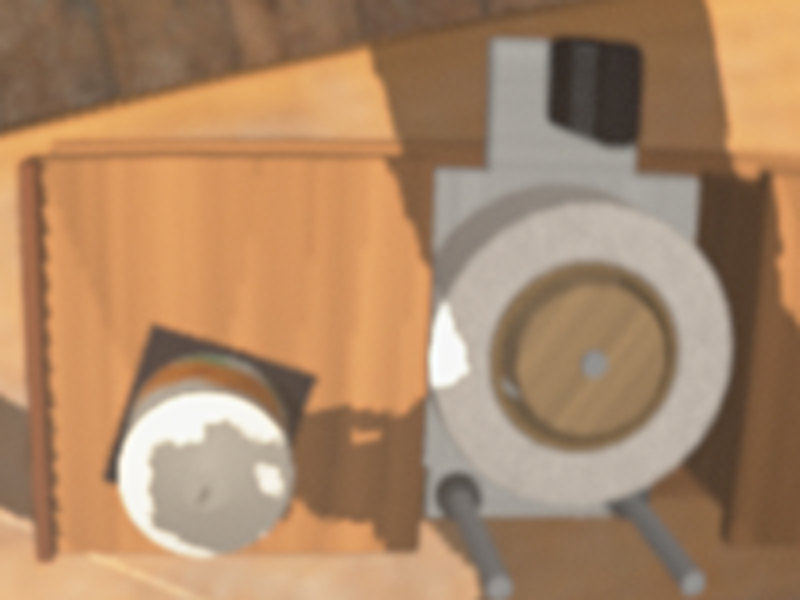

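```bash
cat >> h.py <<'E'
def wp(x,y):return (225+(x+.5)/4-.5,105+(y+.5)/4-.5)
def wray(m,uv,z):
    K=m['K'];R=m['R'];c=-R.T@m['t'];d=np.array([uv[0]-K[0,2],uv[1]-K[1,2]]);r=np.hypot(*d);th=r/K[0,0]
    v=R.T@np.array([*(d/r*np.sin(th)),np.cos(th)]);return c+v*(z-c[2])/v[2]
def tos(p,w):
    c,s=np.cos(p[2]),np.sin(p[2]);d=np.array(w)[:2]-p[:2];return np.array([c*d[0]+s*d[1],-s*d[0]+c*d[1]])
def tow(p,x,y):
    c,s=np.cos(p[2]),np.sin(p[2]);return np.array([p[0]+c*x-s*y,p[1]+s*x+c*y])
E
python3 - <<'E'
from h import *
from scipy.optimize import least_squares
m=np.load('w1.npz');m={k:m[k] for k in m}
P=[(wp(498,588),(60,-30,96)),(wp(692,582),(60,30,96)),(wp(22,160),(-60,-166,77)),(wp(40,560),(60,-166,77)),(wp(593,361),(0,0,68)),(wp(621,93),(-80,0,81))]
ws=[(wray(m,u,X[2]/1000)[:2],np.array(X[:2])/1000) for u,X in P]
f=lambda p:np.concatenate([tow(p,*x)-w for w,x in ws])
r=least_squares(f,[.5,.1,-.2]);p=r.x
print(p,(f(p)*1000).round(1).reshape(-1,2).tolist())
A,B,C=[wray(m,wp(*k),.072)[:2] for k in [(152,326),(315,380),(108,480)]]
print(A,B,C,np.linalg.norm(B-A),np.linalg.norm(C-A),'dirs',np.degrees(np.arctan2(*(B-A)[::-1])),np.degrees(np.arctan2(*(C-A)[::-1])))
print('BC mid',(B+C)/2,tos(p,(B+C)/2))
w=wray(m,wp(205,473),.135);print('candle top',w,tos(p,w))
w=wray(m,wp(583,352),.062);print('roll',tos(p,w))
for n,k,z in [('lotion',(180,252),.15),('soap',(513,216),.088),('doll',(488,242),.185)]:
    w=wray(m,k,z);print(n,w,tos(p,w))
E
```

```text
[ 0.49416309  0.10618358 -0.23014972] [[-0.1, 0.7], [0.3, 0.7], [-0.8, -1.0], [0.2, -1.3], [0.0, 0.2], [0.4, 0.8]]
[ 0.45379622 -0.01794545] [0.48002174 0.02371872] [ 0.49609352 -0.04209061] 0.049230888034806145 0.04870370014015016 dirs 57.81162839760962 -29.71963251348382
BC mid [ 0.48805763 -0.00918595] [ 0.020374   -0.11372029]
candle top [ 0.47769217 -0.00738158  0.135     ] [ 0.00987024 -0.1143281 ]
roll [-0.00107284 -0.0017538 ]
lotion [ 0.48072452 -0.10527325  0.15      ] [ 0.03515399 -0.20894683]
soap [0.5610003 0.3012501 0.088    ] [0.02057564 0.20517019]
doll [0.52683298 0.19073176 0.185     ] [0.01252104 0.0897716 ]
```

```bash
python3 -m jog '[{"dx":0,"dy":0,"dz":0,"wx":0,"wy":0,"wz":0.0475},{"dx":0,"dy":0,"dz":0,"wx":0,"wy":0,"wz":0.0475},{"dx":0,"dy":0,"dz":0,"wx":0,"wy":0,"wz":0.003},{"dx":0,"dy":0,"dz":0,"wx":0,"wy":0,"wz":0},{"dx":0,"dy":0,"dz":0,"wx":0,"wy":0,"wz":0},{"dx":0,"dy":0,"dz":0,"wx":0,"wy":0,"wz":0},{"dx":0,"dy":0,"dz":0,"wx":0,"wy":0,"wz":0},{"dx":0,"dy":0,"dz":0,"wx":0,"wy":0,"wz":0}]' 85
python3 -c "
from h import *
togo((.488,-.008,.17),2.6)"
```

```text
clock: 4.15
tool_pos: [0.4509, -0.0002, 0.3601]
tool_rot: [0.27, 0.963, 0.0, -0.0]
wrist_force: [0.4, 0.5, 0.1]
gripper_width: 0.0847
grip_force: 0.0
4.15 at [ 4.509e-01 -2.000e-04  3.601e-01] shift [-0.0715  0.0254  0.3803] turn [ 0.     -0.     -0.0019] j [-0.   -0.12  0.08  1.77  0.    0.55]
```

```bash
python3 -m jog '[{"dx":-0.036,"dy":0.013,"dz":0,"wx":0,"wy":0,"wz":0},{"dx":-0.0355,"dy":0.0125,"dz":0,"wx":0,"wy":0,"wz":0},{"dx":0,"dy":0,"dz":0.06,"wx":0,"wy":0,"wz":0},{"dx":0,"dy":0,"dz":0.06,"wx":0,"wy":0,"wz":0},{"dx":0,"dy":0,"dz":0.06,"wx":0,"wy":0,"wz":0},{"dx":0,"dy":0,"dz":0.04,"wx":0,"wy":0,"wz":0},{"dx":0,"dy":0,"dz":0.03,"wx":0,"wy":0,"wz":0},{"dx":0,"dy":0,"dz":0,"wx":0,"wy":0,"wz":0}]'
python3 -c "
from h import *
togo((.488,-.008,.17),2.6)
cv2.imwrite('pics/w2.png',capture('wrist'))"
```

```text
clock: 4.95
tool_pos: [0.4872, -0.0079, 0.2331]
tool_rot: [0.271, 0.963, -0.0, -0.002]
wrist_force: [0.0, 0.4, 0.4]
gripper_width: 0.0849
grip_force: 0.0
4.95 at [ 0.4872 -0.0079  0.2331] shift [-0.0018  0.0009  0.1261] turn [-0.0006 -0.0009 -0.002 ] j [-0.02 -0.07 -0.12  1.53 -0.    0.53]
```

View pics/w2.png

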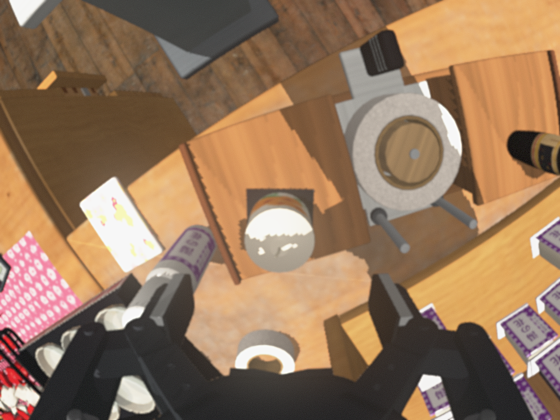

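The box (280,230) sits centred between the fingers and square to them. Next I descend and grip.

```bash
python3 -m jog '[{"dx":0,"dy":0,"dz":0.04,"wx":0,"wy":0,"wz":0},{"dx":0,"dy":0,"dz":0.03,"wx":0,"wy":0,"wz":0},{"dx":0,"dy":0,"dz":0.03,"wx":0,"wy":0,"wz":0},{"dx":0,"dy":0,"dz":0.02,"wx":0,"wy":0,"wz":0},{"dx":0,"dy":0,"dz":0.006,"wx":0,"wy":0,"wz":0},{"dx":0,"dy":0,"dz":0,"wx":0,"wy":0,"wz":0},{"dx":0,"dy":0,"dz":0,"wx":0,"wy":0,"wz":0},{"dx":0,"dy":0,"dz":0,"wx":0,"wy":0,"wz":0}]'
python3 -m jog '[{"dx":0,"dy":0,"dz":0,"wx":0,"wy":0,"wz":0},{"dx":0,"dy":0,"dz":0,"wx":0,"wy":0,"wz":0},{"dx":0,"dy":0,"dz":0,"wx":0,"wy":0,"wz":0},{"dx":0,"dy":0,"dz":0,"wx":0,"wy":0,"wz":0},{"dx":0,"dy":0,"dz":0,"wx":0,"wy":0,"wz":0},{"dx":0,"dy":0,"dz":0,"wx":0,"wy":0,"wz":0},{"dx":0,"dy":0,"dz":0,"wx":0,"wy":0,"wz":0},{"dx":0,"dy":0,"dz":0,"wx":0,"wy":0,"wz":0}]' 30 30
```

```text
clock: 5.8
tool_pos: [0.4883, -0.008, 0.1728]
tool_rot: [0.271, 0.963, 0.0, 0.001]
wrist_force: [-0.6, 0.3, -0.5]
gripper_width: 0.0847
grip_force: 0.0
clock: 6.6
tool_pos: [0.4882, -0.008, 0.1725]
tool_rot: [0.271, 0.963, 0.0, 0.0]
wrist_force: [-0.6, 0.3, 5.0]
gripper_width: 0.0539
grip_force: 33.1
```

```bash
python3 -m jog '[{"dx":0,"dy":0,"dz":-0.03,"wx":0,"wy":0,"wz":0},{"dx":0,"dy":0,"dz":-0.06,"wx":0,"wy":0,"wz":0},{"dx":0,"dy":0,"dz":-0.06,"wx":0,"wy":0,"wz":0},{"dx":0,"dy":0,"dz":-0.06,"wx":0,"wy":0,"wz":0},{"dx":0,"dy":0,"dz":-0.06,"wx":0,"wy":0,"wz":0},{"dx":0,"dy":0,"dz":-0.06,"wx":0,"wy":0,"wz":0},{"dx":0,"dy":0,"dz":-0.04,"wx":0,"wy":0,"wz":0},{"dx":0,"dy":0,"dz":0,"wx":0,"wy":0,"wz":0}]'
python3 -m jog '[{"dx":0.015,"dy":0.025,"dz":0,"wx":0,"wy":0,"wz":0},{"dx":0.03,"dy":0.055,"dz":0,"wx":0,"wy":0,"wz":0},{"dx":0.036,"dy":0.065,"dz":0,"wx":0,"wy":0,"wz":0},{"dx":0.036,"dy":0.065,"dz":0,"wx":0,"wy":0,"wz":0},{"dx":0.036,"dy":0.065,"dz":0,"wx":0,"wy":0,"wz":0},{"dx":0.036,"dy":0.065,"dz":0,"wx":0,"wy":0,"wz":0},{"dx":0.036,"dy":0.065,"dz":0,"wx":0,"wy":0,"wz":0},{"dx":0.036,"dy":0.065,"dz":0,"wx":0,"wy":0,"wz":0}]'
python3 -m jog '[{"dx":0.036,"dy":0.065,"dz":0,"wx":0,"wy":0,"wz":0},{"dx":0.036,"dy":0.065,"dz":0,"wx":0,"wy":0,"wz":0},{"dx":0.026,"dy":0.045,"dz":0,"wx":0,"wy":0,"wz":0},{"dx":0.005,"dy":0.007,"dz":0,"wx":0,"wy":0,"wz":0},{"dx":0,"dy":0,"dz":0,"wx":0,"wy":0,"wz":0},{"dx":0,"dy":0,"dz":0,"wx":0,"wy":0,"wz":0},{"dx":0,"dy":0,"dz":0,"wx":0,"wy":0,"wz":0},{"dx":0,"dy":0,"dz":0,"wx":0,"wy":0,"wz":0}]'
python3 -c "
from h import *
togo((.5,.365,.1015),2.6)
cv2.imwrite('pics/s2.png',capture('scene'))"
```

```text
clock: 7.4
tool_pos: [0.4883, -0.0079, 0.3603]
tool_rot: [0.271, 0.963, 0.001, 0.002]
wrist_force: [-0.6, 1.0, -1.0]
gripper_width: 0.0539
grip_force: 32.6
clock: 8.2
tool_pos: [0.4982, 0.2628, 0.3557]
tool_rot: [0.27, 0.963, -0.001, -0.001]
wrist_force: [0.7, -0.6, -1.5]
gripper_width: 0.054
grip_force: 32.6
clock: 9.0
tool_pos: [0.5026, 0.3642, 0.3575]
tool_rot: [0.271, 0.963, 0.0, 0.0]
wrist_force: [-0.6, -0.6, -1.6]
gripper_width: 0.0546
grip_force: 32.6
9.0 at [0.5026 0.3642 0.3575] shift [ 0.0054 -0.0016  0.5121] turn [ 0.0001  0.0001 -0.0025] j [ 0.63  0.3   0.53  1.8  -0.    1.18]
```

View pics/s2.png

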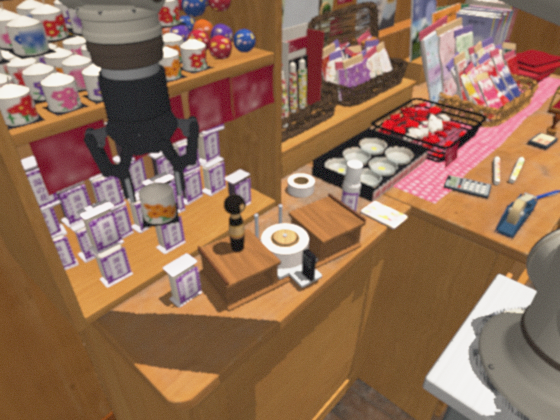

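The candle is held upright at (158,205), and the counter below it is free (the arm's shadow falls there). Lowering it in two stages.

```bash
python3 -m jog '[{"dx":0.003,"dy":-0.001,"dz":0.04,"wx":0,"wy":0,"wz":0},{"dx":0,"dy":0,"dz":0.08,"wx":0,"wy":0,"wz":0},{"dx":0,"dy":0,"dz":0.08,"wx":0,"wy":0,"wz":0},{"dx":0,"dy":0,"dz":0.08,"wx":0,"wy":0,"wz":0},{"dx":0,"dy":0,"dz":0.08,"wx":0,"wy":0,"wz":0},{"dx":0,"dy":0,"dz":0.06,"wx":0,"wy":0,"wz":0},{"dx":0,"dy":0,"dz":0.04,"wx":0,"wy":0,"wz":0},{"dx":0,"dy":0,"dz":0,"wx":0,"wy":0,"wz":0}]'
python3 -m jog '[{"dx":0,"dy":0,"dz":0.01,"wx":0,"wy":0,"wz":0},{"dx":0,"dy":0,"dz":0.01,"wx":0,"wy":0,"wz":0},{"dx":0,"dy":0,"dz":0.01,"wx":0,"wy":0,"wz":0},{"dx":0,"dy":0,"dz":0.01,"wx":0,"wy":0,"wz":0},{"dx":0,"dy":0,"dz":0.004,"wx":0,"wy":0,"wz":0},{"dx":0,"dy":0,"dz":0.003,"wx":0,"wy":0,"wz":0},{"dx":0,"dy":0,"dz":0,"wx":0,"wy":0,"wz":0},{"dx":0,"dy":0,"dz":0,"wx":0,"wy":0,"wz":0}]'
```

```text
clock: 9.85
tool_pos: [0.4999, 0.3641, 0.124]
tool_rot: [0.271, 0.963, -0.002, -0.002]
wrist_force: [-0.3, 0.5, -1.3]
gripper_width: 0.0543
grip_force: 32.5
clock: 10.65
tool_pos: [0.5011, 0.3655, 0.1038]
tool_rot: [0.271, 0.963, 0.0, 0.0]
wrist_force: [0.2, 0.1, -1.7]
gripper_width: 0.0544
grip_force: 32.5
```

```bash
python3 -m jog '[{"dx":0,"dy":0,"dz":0.002,"wx":0,"wy":0,"wz":0},{"dx":0,"dy":0,"dz":0.001,"wx":0,"wy":0,"wz":0},{"dx":0,"dy":0,"dz":0.001,"wx":0,"wy":0,"wz":0},{"dx":0,"dy":0,"dz":0,"wx":0,"wy":0,"wz":0},{"dx":0,"dy":0,"dz":0,"wx":0,"wy":0,"wz":0},{"dx":0,"dy":0,"dz":0,"wx":0,"wy":0,"wz":0},{"dx":0,"dy":0,"dz":0,"wx":0,"wy":0,"wz":0},{"dx":0,"dy":0,"dz":0,"wx":0,"wy":0,"wz":0}]'
```

```text
clock: 11.45
tool_pos: [0.501, 0.3655, 0.1017]
tool_rot: [0.271, 0.963, 0.0, 0.0]
wrist_force: [0.1, -0.3, -1.8]
gripper_width: 0.054
grip_force: 32.7
```

```bash
python3 -m jog '[{"dx":0,"dy":0,"dz":0.001,"wx":0,"wy":0,"wz":0},{"dx":0,"dy":0,"dz":0.001,"wx":0,"wy":0,"wz":0},{"dx":0,"dy":0,"dz":0.001,"wx":0,"wy":0,"wz":0},{"dx":0,"dy":0,"dz":0,"wx":0,"wy":0,"wz":0},{"dx":0,"dy":0,"dz":0,"wx":0,"wy":0,"wz":0},{"dx":0,"dy":0,"dz":0,"wx":0,"wy":0,"wz":0},{"dx":0,"dy":0,"dz":0,"wx":0,"wy":0,"wz":0},{"dx":0,"dy":0,"dz":0,"wx":0,"wy":0,"wz":0}]'
```

```text
clock: 12.25
tool_pos: [0.501, 0.3655, 0.1015]
tool_rot: [0.271, 0.963, 0.0, 0.0]
wrist_force: [-4.2, -2.7, 9.5]
gripper_width: 0.0539
grip_force: 33.8
```

```bash
python3 -m jog '[{"dx":0,"dy":0,"dz":0,"wx":0,"wy":0,"wz":0},{"dx":0,"dy":0,"dz":0,"wx":0,"wy":0,"wz":0},{"dx":0,"dy":0,"dz":0,"wx":0,"wy":0,"wz":0},{"dx":0,"dy":0,"dz":0,"wx":0,"wy":0,"wz":0},{"dx":0,"dy":0,"dz":0,"wx":0,"wy":0,"wz":0},{"dx":0,"dy":0,"dz":0,"wx":0,"wy":0,"wz":0},{"dx":0,"dy":0,"dz":-0.02,"wx":0,"wy":0,"wz":0},{"dx":0,"dy":0,"dz":-0.04,"wx":0,"wy":0,"wz":0}]' 85
python3 -m jog '[{"dx":0,"dy":0,"dz":-0.08,"wx":0,"wy":0,"wz":0},{"dx":0,"dy":0,"dz":-0.08,"wx":0,"wy":0,"wz":0},{"dx":0,"dy":0,"dz":-0.08,"wx":0,"wy":0,"wz":0},{"dx":0,"dy":0,"dz":-0.06,"wx":0,"wy":0,"wz":0},{"dx":0,"dy":0,"dz":0,"wx":0,"wy":0,"wz":-0.045},{"dx":0,"dy":0,"dz":0,"wx":0,"wy":0,"wz":-0.045},{"dx":0,"dy":0,"dz":0,"wx":0,"wy":0,"wz":-0.008},{"dx":0,"dy":0,"dz":0,"wx":0,"wy":0,"wz":0}]'
python3 -c "
from h import *
togo((.416,.125,.20),2.911)
m=camera_model('wrist');I=capture('wrist');cv2.imwrite('pics/w3.png',I);np.savez('w3.npz',K=m['K'],R=m['R'],t=m['t'])"
```

```text
clock: 13.05
tool_pos: [0.5004, 0.365, 0.1294]
tool_rot: [0.271, 0.963, -0.001, -0.001]
wrist_force: [-0.0, -0.0, -0.0]
gripper_width: 0.0849
grip_force: 0.0
clock: 13.85
tool_pos: [0.501, 0.3654, 0.2805]
tool_rot: [0.121, 0.993, 0.0, 0.0]
wrist_force: [-1.2, 0.3, 0.6]
gripper_width: 0.0851
grip_force: 0.0
13.85 at [0.501  0.3654 0.2805] shift [ 0.0493 -0.5076  0.1609] turn [ 0.     0.    -0.004] j [ 0.63  0.25  0.32  1.64 -0.    0.87]
```

View pics/w3.png

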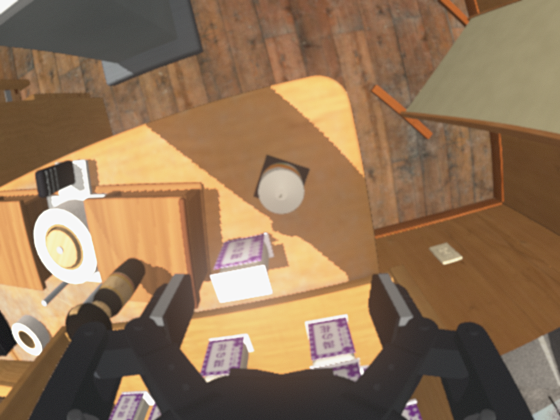

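The candle stands upright on the counter at (282,185), clear of the soap. Now to the tab, with the opening set to 45.

```bash
python3 -m jog '[{"dx":0.049,"dy":-0.04,"dz":0,"wx":0,"wy":0,"wz":-0.004},{"dx":0,"dy":-0.08,"dz":0,"wx":0,"wy":0,"wz":0},{"dx":0,"dy":-0.08,"dz":0,"wx":0,"wy":0,"wz":0},{"dx":0,"dy":-0.08,"dz":0,"wx":0,"wy":0,"wz":0},{"dx":0,"dy":-0.08,"dz":0,"wx":0,"wy":0,"wz":0},{"dx":0,"dy":-0.08,"dz":0,"wx":0,"wy":0,"wz":0},{"dx":0,"dy":-0.06,"dz":0,"wx":0,"wy":0,"wz":0},{"dx":0,"dy":-0.008,"dz":0,"wx":0,"wy":0,"wz":0}]' 45
python3 -m jog '[{"dx":0,"dy":0,"dz":0,"wx":0,"wy":0,"wz":0},{"dx":0,"dy":0,"dz":0,"wx":0,"wy":0,"wz":0},{"dx":0,"dy":0,"dz":0,"wx":0,"wy":0,"wz":0},{"dx":0,"dy":0,"dz":0.04,"wx":0,"wy":0,"wz":0},{"dx":0,"dy":0,"dz":0.06,"wx":0,"wy":0,"wz":0},{"dx":0,"dy":0,"dz":0.06,"wx":0,"wy":0,"wz":0},{"dx":0,"dy":0,"dz":0.02,"wx":0,"wy":0,"wz":0},{"dx":0,"dy":0,"dz":0,"wx":0,"wy":0,"wz":0}]'
python3 -c "
from h import *
togo((.416,.125,.11),2.911)
I=capture('wrist');cv2.imwrite('pics/w4.png',I)"
```

```text
clock: 14.7
tool_pos: [0.4189, 0.1216, 0.2807]
tool_rot: [0.116, 0.993, -0.0, 0.0]
wrist_force: [-0.3, 0.5, -0.2]
gripper_width: 0.045
grip_force: 0.0
clock: 15.5
tool_pos: [0.4191, 0.1243, 0.189]
tool_rot: [0.113, 0.994, -0.0, -0.001]
wrist_force: [0.5, -0.0, -0.3]
gripper_width: 0.0448
grip_force: 0.0
15.5 at [0.4191 0.1243 0.189 ] shift [6.000e-03 1.000e-04 1.581e-01] turn [-0.0004 -0.0008  0.0011] j [ 0.29 -0.19 -0.31  1.45  0.    0.52]
```

View pics/w4.png

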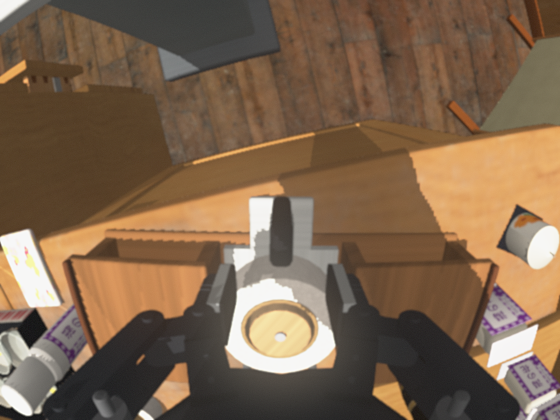

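The tab (281,230) is laterally centred between the fingers (225 to 340). Descend, pinch and lift.

```bash
python3 -m jog '[{"dx":0.006,"dy":0,"dz":0.02,"wx":0,"wy":0,"wz":0},{"dx":0,"dy":0,"dz":0.04,"wx":0,"wy":0,"wz":0},{"dx":0,"dy":0,"dz":0.04,"wx":0,"wy":0,"wz":0},{"dx":0,"dy":0,"dz":0.03,"wx":0,"wy":0,"wz":0},{"dx":0,"dy":0,"dz":0.01,"wx":0,"wy":0,"wz":0},{"dx":0,"dy":0,"dz":0,"wx":0,"wy":0,"wz":0},{"dx":0,"dy":0,"dz":0,"wx":0,"wy":0,"wz":0},{"dx":0,"dy":0,"dz":0,"wx":0,"wy":0,"wz":0}]'
python3 -m jog '[{"dx":0,"dy":0,"dz":0,"wx":0,"wy":0,"wz":0},{"dx":0,"dy":0,"dz":0,"wx":0,"wy":0,"wz":0},{"dx":0,"dy":0,"dz":0,"wx":0,"wy":0,"wz":0},{"dx":0,"dy":0,"dz":0,"wx":0,"wy":0,"wz":0},{"dx":0,"dy":0,"dz":0,"wx":0,"wy":0,"wz":0},{"dx":0,"dy":0,"dz":0,"wx":0,"wy":0,"wz":0},{"dx":0,"dy":0,"dz":0,"wx":0,"wy":0,"wz":0},{"dx":0,"dy":0,"dz":0,"wx":0,"wy":0,"wz":0}]' 0 70
```

```text
clock: 16.35
tool_pos: [0.4172, 0.1248, 0.1212]
tool_rot: [0.114, 0.994, 0.0, 0.001]
wrist_force: [0.5, 0.1, 0.6]
gripper_width: 0.0449
grip_force: 0.0
clock: 17.15
tool_pos: [0.4169, 0.1246, 0.1206]
tool_rot: [0.114, 0.994, 0.0, 0.0]
wrist_force: [-1.2, -0.5, 5.6]
gripper_width: 0.0132
grip_force: 68.3
```

```bash
python3 -m jog '[{"dx":0,"dy":0,"dz":-0.01,"wx":0,"wy":0,"wz":0},{"dx":0,"dy":0,"dz":-0.015,"wx":0,"wy":0,"wz":0},{"dx":0,"dy":0,"dz":-0.015,"wx":0,"wy":0,"wz":0},{"dx":0,"dy":0,"dz":-0.015,"wx":0,"wy":0,"wz":0},{"dx":0,"dy":0,"dz":-0.015,"wx":0,"wy":0,"wz":0},{"dx":0,"dy":0,"dz":-0.015,"wx":0,"wy":0,"wz":0},{"dx":0,"dy":0,"dz":-0.012,"wx":0,"wy":0,"wz":0},{"dx":0,"dy":0,"dz":-0.007,"wx":0,"wy":0,"wz":0}]'
python3 -m jog '[{"dx":0,"dy":0,"dz":-0.003,"wx":0,"wy":0,"wz":0},{"dx":0,"dy":0,"dz":-0.003,"wx":0,"wy":0,"wz":0},{"dx":0,"dy":0,"dz":-0.001,"wx":0,"wy":0,"wz":0},{"dx":0,"dy":0,"dz":0,"wx":0,"wy":0,"wz":0},{"dx":0,"dy":0,"dz":0,"wx":0,"wy":0,"wz":0},{"dx":0,"dy":0,"dz":0,"wx":0,"wy":0,"wz":0},{"dx":0,"dy":0,"dz":0,"wx":0,"wy":0,"wz":0},{"dx":0,"dy":0,"dz":0,"wx":0,"wy":0,"wz":0}]'
```

```text
clock: 17.95
tool_pos: [0.4169, 0.1246, 0.1723]
tool_rot: [0.114, 0.994, -0.0, 0.0]
wrist_force: [5.9, 0.8, -8.0]
gripper_width: 0.0131
grip_force: 68.3
clock: 18.75
tool_pos: [0.4169, 0.1246, 0.1756]
tool_rot: [0.114, 0.994, -0.0, 0.0]
wrist_force: [5.0, 0.1, -6.0]
gripper_width: 0.0128
grip_force: 68.5
```

```bash
python3 -m jog '[{"dx":0,"dy":0,"dz":-0.002,"wx":0,"wy":0,"wz":0},{"dx":0,"dy":0,"dz":-0.001,"wx":0,"wy":0,"wz":0},{"dx":0,"dy":0,"dz":0,"wx":0,"wy":0,"wz":0},{"dx":0,"dy":0,"dz":0,"wx":0,"wy":0,"wz":0},{"dx":0,"dy":0,"dz":0,"wx":0,"wy":0,"wz":0},{"dx":0,"dy":0,"dz":0,"wx":0,"wy":0,"wz":0},{"dx":0,"dy":0,"dz":0,"wx":0,"wy":0,"wz":0},{"dx":0,"dy":0,"dz":0,"wx":0,"wy":0,"wz":0}]'
```

```text
clock: 19.55
tool_pos: [0.4169, 0.1246, 0.1759]
tool_rot: [0.114, 0.994, -0.0, -0.0]
wrist_force: [9.8, 1.9, -15.8]
gripper_width: 0.0132
grip_force: 68.6
```

The hard stop is felt (15.8 N). Release, go up, and look at the roll.

```bash
python3 -m jog '[{"dx":0,"dy":0,"dz":0.002,"wx":0,"wy":0,"wz":0},{"dx":0,"dy":0,"dz":0,"wx":0,"wy":0,"wz":0},{"dx":0,"dy":0,"dz":0,"wx":0,"wy":0,"wz":0},{"dx":0,"dy":0,"dz":0,"wx":0,"wy":0,"wz":0},{"dx":0,"dy":0,"dz":0,"wx":0,"wy":0,"wz":0},{"dx":0,"dy":0,"dz":-0.04,"wx":0,"wy":0,"wz":0},{"dx":0,"dy":0,"dz":-0.08,"wx":0,"wy":0,"wz":0},{"dx":0,"dy":0,"dz":-0.08,"wx":0,"wy":0,"wz":0}]' 40
python3 -m jog '[{"dx":0,"dy":0,"dz":-0.06,"wx":0,"wy":0,"wz":0},{"dx":0,"dy":0,"dz":0,"wx":0,"wy":0,"wz":0},{"dx":0,"dy":0,"dz":0,"wx":0,"wy":0,"wz":0},{"dx":0,"dy":0,"dz":0,"wx":0,"wy":0,"wz":0},{"dx":0,"dy":0,"dz":0,"wx":0,"wy":0,"wz":0},{"dx":0,"dy":0,"dz":0,"wx":0,"wy":0,"wz":0},{"dx":0,"dy":0,"dz":0,"wx":0,"wy":0,"wz":0},{"dx":0,"dy":0,"dz":0,"wx":0,"wy":0,"wz":0}]' 0
python3 -c "
from h import *
togo((.494,.107,.16),2.911)
m=camera_model('wrist');I=capture('wrist');cv2.imwrite('pics/w5.png',I);np.savez('w5.npz',K=m['K'],R=m['R'],t=m['t'])"
```

```text
clock: 20.35
tool_pos: [0.4162, 0.1245, 0.2771]
tool_rot: [0.114, 0.994, -0.0, -0.001]
wrist_force: [1.1, 0.2, 0.5]
gripper_width: 0.0396
grip_force: 0.0
clock: 21.15
tool_pos: [0.4167, 0.1246, 0.3059]
tool_rot: [0.114, 0.994, -0.0, -0.0]
wrist_force: [-0.0, 0.8, 0.1]
gripper_width: -0.0001
grip_force: 0.0
21.15 at [0.4167 0.1246 0.3059] shift [-0.1587  0.0007  0.2918] turn [-0.0001 -0.0001  0.0009] j [ 0.29 -0.18 -0.08  1.67 -0.    0.52]
```

View pics/w5.png

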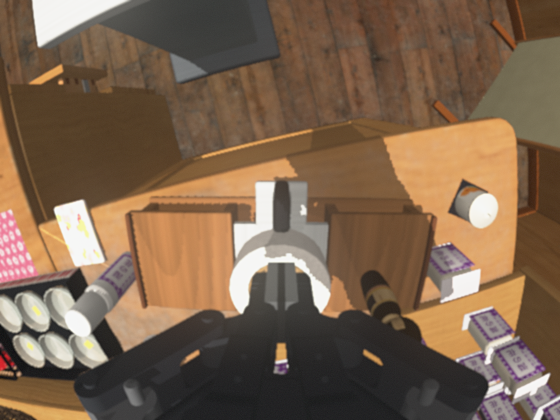

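The carriage is up, and the roll (230 to 330, y about 282) rides on it with the tab at (281,205). Checking the roll centre.

```bash
python3 -c "
from h import *
m=np.load('w5.npz');m={k:m[k] for k in m};p=np.array([.494,.107,-.231])
I=cv2.imread('pics/w5.png');g=cv2.inRange(cv2.cvtColor(I,cv2.COLOR_BGR2HSV),(0,0,215),(180,45,255));g[:235]=0;g[330:]=0;g[:,:215]=0;g[:,345:]=0
for r in range(244,312,8):
    x=np.flatnonzero(g[r]); 
    if len(x):print(r,x[0],x[-1],*[tos(p,wray(m,(u,r),.117)).round(4) for u in(x[0],x[-1])])
w=wray(m,(281,283),.117);print(tos(p,w))
"
```

```text
244 235 243 [-0.0454 -0.0409] [-0.0455 -0.0338]
252 236 265 [-0.0376 -0.0404] [-0.0379 -0.0146]
260 240 302 [-0.0296 -0.0372] [-0.03    0.0184]
268 234 308 [-0.0213 -0.0431] [-0.0218  0.0241]
276 231 313 [-0.0128 -0.0464] [-0.0133  0.029 ]
284 230 322 [-0.004 -0.048] [-0.0045  0.0379]
292 230 329 [ 0.0049 -0.0486] [0.0046 0.0452]
300 232 327 [ 0.0141 -0.0473] [0.0138 0.0439]
308 236 323 [ 0.0236 -0.044 ] [0.0232 0.0407]
[-0.00591084 -0.00030234]
```

```bash
python3 -m jog '[{"dx":0,"dy":0,"dz":0,"wx":0,"wy":0,"wz":-0.0475},{"dx":0,"dy":0,"dz":0,"wx":0,"wy":0,"wz":-0.0475},{"dx":0,"dy":0,"dz":0,"wx":0,"wy":0,"wz":-0.0475},{"dx":0,"dy":0,"dz":0,"wx":0,"wy":0,"wz":-0.0475},{"dx":0,"dy":0,"dz":0,"wx":0,"wy":0,"wz":-0.0475},{"dx":0,"dy":0,"dz":0,"wx":0,"wy":0,"wz":-0.0475},{"dx":0,"dy":0,"dz":0,"wx":0,"wy":0,"wz":-0.0475},{"dx":0,"dy":0,"dz":0,"wx":0,"wy":0,"wz":-0.0475}]'
python3 -m jog '[{"dx":0,"dy":0,"dz":0,"wx":0,"wy":0,"wz":-0.0475},{"dx":0,"dy":0,"dz":0,"wx":0,"wy":0,"wz":-0.0475},{"dx":0,"dy":0,"dz":0,"wx":0,"wy":0,"wz":-0.025},{"dx":0,"dy":0,"dz":0,"wx":0,"wy":0,"wz":0},{"dx":0,"dy":-0.05,"dz":0,"wx":0,"wy":0,"wz":0},{"dx":0,"dy":-0.07,"dz":0,"wx":0,"wy":0,"wz":0},{"dx":0,"dy":-0.04,"dz":0,"wx":0,"wy":0,"wz":0},{"dx":0,"dy":0,"dz":0,"wx":0,"wy":0,"wz":0}]'
python3 -c "
from h import *
togo((.496,.1066,.16),2.911+np.pi/2)"
```

```text
clock: 22.0
tool_pos: [0.4167, 0.1246, 0.3061]
tool_rot: [-0.467, 0.884, 0.0, 0.0]
wrist_force: [0.3, 0.2, 0.9]
gripper_width: -0.0004
grip_force: 0.0
clock: 22.8
tool_pos: [0.4963, 0.106, 0.3051]
tool_rot: [-0.621, 0.784, 0.0, -0.001]
wrist_force: [-0.6, -0.8, -0.7]
gripper_width: -0.0
grip_force: 0.0
22.8 at [0.4963 0.106  0.3051] shift [-0.0012  0.0006  0.2902] turn [ 0.0003 -0.0002 -0.0003] j [ 0.21 -0.01  0.07  1.66 -0.   -1.13]
```

```bash
python3 -m jog '[{"dx":0,"dy":0,"dz":0.05,"wx":0,"wy":0,"wz":0},{"dx":0,"dy":0,"dz":0.06,"wx":0,"wy":0,"wz":0},{"dx":0,"dy":0,"dz":0.06,"wx":0,"wy":0,"wz":0},{"dx":0,"dy":0,"dz":0.04,"wx":0,"wy":0,"wz":0},{"dx":0,"dy":0,"dz":0.01,"wx":0,"wy":0,"wz":0},{"dx":0,"dy":0,"dz":0,"wx":0,"wy":0,"wz":0},{"dx":0,"dy":0,"dz":0,"wx":0,"wy":0,"wz":0},{"dx":0,"dy":0,"dz":0,"wx":0,"wy":0,"wz":0}]'
python3 -c "
from h import *
togo((.496,.1066,.16),2.911+np.pi/2)
m=camera_model('wrist');I=capture('wrist');cv2.imwrite('pics/w6.png',I)"
```

```text
clock: 23.6
tool_pos: [0.4951, 0.1067, 0.1976]
tool_rot: [-0.622, 0.783, -0.0, 0.001]
wrist_force: [0.9, 0.3, 1.1]
gripper_width: -0.0001
grip_force: 0.0
23.6 at [0.4951 0.1067 0.1976] shift [-0.0001 -0.0017  0.0752] turn [-0.0006  0.0003  0.0008] j [ 0.21 -0.03 -0.15  1.45  0.   -1.13]
```

View pics/w6.png

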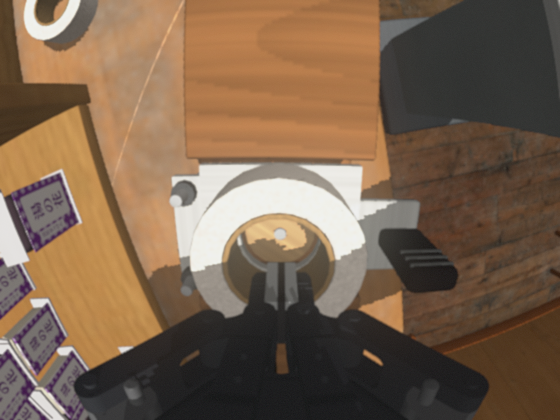

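That makes 12 pictures viewed, over the limit of 10, so from here I go by numbers only. The view showed the fingertips (280,280) over the bore (280,250). Insert and drag toward -y of the stand (+dx).

```bash
python3 -m jog '[{"dx":0,"dy":-0.001,"dz":0.015,"wx":0,"wy":0,"wz":0},{"dx":0,"dy":0,"dz":0.02,"wx":0,"wy":0,"wz":0},{"dx":0,"dy":0,"dz":0.02,"wx":0,"wy":0,"wz":0},{"dx":0,"dy":0,"dz":0.015,"wx":0,"wy":0,"wz":0},{"dx":0,"dy":0,"dz":0.004,"wx":0,"wy":0,"wz":0},{"dx":0,"dy":0,"dz":0,"wx":0,"wy":0,"wz":0},{"dx":0,"dy":0,"dz":0,"wx":0,"wy":0,"wz":0},{"dx":0,"dy":0,"dz":0,"wx":0,"wy":0,"wz":0}]'
python3 -m jog '[{"dx":0.01,"dy":0,"dz":0,"wx":0,"wy":0,"wz":0},{"dx":0.012,"dy":0,"dz":0,"wx":0,"wy":0,"wz":0},{"dx":0.012,"dy":0,"dz":0,"wx":0,"wy":0,"wz":0},{"dx":0.012,"dy":0,"dz":0,"wx":0,"wy":0,"wz":0},{"dx":0.012,"dy":0,"dz":0,"wx":0,"wy":0,"wz":0},{"dx":0.012,"dy":0,"dz":0,"wx":0,"wy":0,"wz":0},{"dx":0.012,"dy":0,"dz":0,"wx":0,"wy":0,"wz":0},{"dx":0.012,"dy":0,"dz":0,"wx":0,"wy":0,"wz":0}]'
python3 -c "
from h import *
p=np.array([.494,.107,-.231]);w=tow(p,.001,-.117);togo((*w,.16),2.911+np.pi/2);print(tos(p,status.get_state()['tool_pos']))"
```

```text
clock: 24.45
tool_pos: [0.4954, 0.1065, 0.1596]
tool_rot: [-0.622, 0.783, -0.0, 0.0]
wrist_force: [1.1, -0.2, 0.6]
gripper_width: 0.0002
grip_force: 0.0
clock: 25.25
tool_pos: [0.4844, 0.0601, 0.1592]
tool_rot: [-0.622, 0.783, -0.0, 0.0]
wrist_force: [-0.3, 0.6, 0.7]
gripper_width: -0.0004
grip_force: 0.4
25.25 at [0.4844 0.0601 0.1592] shift [ 0.1384  0.0012 -0.0017] turn [-0.      0.      0.0009] j [ 0.12 -0.07 -0.26  1.38  0.   -1.22]
[ 0.00139937 -0.04781976]
```

```bash
python3 -m jog '[{"dx":0.012,"dy":0,"dz":0,"wx":0,"wy":0,"wz":0},{"dx":0.012,"dy":0,"dz":0,"wx":0,"wy":0,"wz":0},{"dx":0.012,"dy":0,"dz":0,"wx":0,"wy":0,"wz":0},{"dx":0.012,"dy":0,"dz":0,"wx":0,"wy":0,"wz":0},{"dx":0.012,"dy":0,"dz":0,"wx":0,"wy":0,"wz":0},{"dx":0.012,"dy":0,"dz":0,"wx":0,"wy":0,"wz":0},{"dx":0.012,"dy":0,"dz":0,"wx":0,"wy":0,"wz":0},{"dx":0.012,"dy":0,"dz":0,"wx":0,"wy":0,"wz":0}]'
python3 -m jog '[{"dx":0.01,"dy":0,"dz":0,"wx":0,"wy":0,"wz":0},{"dx":0.008,"dy":0,"dz":0,"wx":0,"wy":0,"wz":0},{"dx":0.007,"dy":0,"dz":0,"wx":0,"wy":0,"wz":0},{"dx":0.006,"dy":0,"dz":0,"wx":0,"wy":0,"wz":0},{"dx":0.005,"dy":0,"dz":0,"wx":0,"wy":0,"wz":0},{"dx":0.004,"dy":0,"dz":0,"wx":0,"wy":0,"wz":0},{"dx":0.002,"dy":0,"dz":0,"wx":0,"wy":0,"wz":0},{"dx":0,"dy":0,"dz":0,"wx":0,"wy":0,"wz":0}]'
python3 -c "
from h import *
p=np.array([.494,.107,-.231]);print(tos(p,status.get_state()['tool_pos']))
m=camera_model('wrist')
for n in('scene','wrist'):cv2.imwrite('pics/%s7.png'%n,capture(n))
np.savez('w7.npz',K=m['K'],R=m['R'],t=m['t'])
I=cv2.imread('pics/scene7.png');g=cv2.inRange(cv2.cvtColor(I,cv2.COLOR_BGR2HSV),(0,0,170),(180,60,255))
n,l,st,c=cv2.connectedComponentsWithStats(g)
for i in range(1,n):
    if st[i,4]>60 and 230<c[i][0]<420 and 140<c[i][1]<300:print(st[i],c[i].round(1))
print('pred',proj('scene',[[*tow(p,x,y),.113] for x,y in [(0,-.104),(.048,-.104),(-.048,-.104),(0,-.056),(0,-.152)]]).round(1).tolist())"
```

```text
clock: 26.05
tool_pos: [0.4736, 0.0134, 0.1591]
tool_rot: [-0.622, 0.783, -0.0, 0.0]
wrist_force: [0.6, 1.2, 0.1]
gripper_width: 0.0002
grip_force: 0.3
clock: 26.85
tool_pos: [0.4689, -0.0067, 0.1592]
tool_rot: [-0.622, 0.783, -0.0, -0.0]
wrist_force: [1.1, -0.4, 0.6]
gripper_width: -0.0002
grip_force: 0.0
[ 0.00162759 -0.11638643]
[350 139  34  54 797] [364.2 162.1]
[369 147  41  28 582] [389.2 160.1]
[224 169  26  15 205] [236.3 175.9]
[287 173  30  25 389] [301.9 183.8]
[239 183  10  17  77] [244.1 190.3]
[314 196  42  35 626] [334.  216.1]
[361 200  46  29 648] [383.7 213.9]
[254 229  55  36 506] [279.6 246.3]
pred [[327.5, 200.4], [313.0, 190.0], [343.0, 211.7], [309.0, 208.1], [345.0, 193.1]]
```

```bash
python3 -m jog '[{"dx":-0.008,"dy":0,"dz":0,"wx":0,"wy":0,"wz":0},{"dx":0,"dy":0,"dz":-0.03,"wx":0,"wy":0,"wz":0},{"dx":0,"dy":0,"dz":-0.06,"wx":0,"wy":0,"wz":0},{"dx":0,"dy":0,"dz":-0.06,"wx":0,"wy":0,"wz":0},{"dx":-0.03,"dy":0.06,"dz":-0.05,"wx":0,"wy":0,"wz":0},{"dx":-0.06,"dy":0.06,"dz":0,"wx":0,"wy":0,"wz":0},{"dx":-0.06,"dy":0.04,"dz":0,"wx":0,"wy":0,"wz":0},{"dx":-0.03,"dy":0,"dz":0,"wx":0,"wy":0,"wz":0}]'
cat > m.py <<'E'
from h import *
p=np.array([.494,.107,-.231]);s=status.get_state();print(s['clock'],tos(p,s['tool_pos']),s['tool_pos'][2])
I=capture('side');J=capture('scene');cv2.imwrite('pics/sideM.png',I);cv2.imwrite('pics/sceneM.png',J)
# roll in scene: lit white component; compare extents with the drawn-free prediction of its top rim
g=cv2.inRange(cv2.cvtColor(J,cv2.COLOR_BGR2HSV),(0,0,165),(180,60,255))
n,l,st,c=cv2.connectedComponentsWithStats(g)
for i in range(1,n):
    if st[i,4]>150 and 290<c[i][0]<350 and 180<c[i][1]<240:
        print('comp',st[i],c[i].round(1));M=(l==i)
        ys,xs=np.nonzero(M)
        # left-, right-most pixels are silhouette; top-most is top rim
        print('L',xs.min(),'R',xs.max(),'T',ys.min(),'B',ys.max())
a=np.linspace(0,2*np.pi,90)
for yc in(-.098,-.104,-.110):
    q=proj('scene',[[*tow(p,.048*np.cos(t),yc+.048*np.sin(t)),z] for z in(.071,.113) for t in a])
    print(yc,'pred L,T,R,B',q.min(0).round(1),q.max(0).round(1))
E
python3 m.py
```

```text
clock: 27.75
tool_pos: [0.4108, 0.105, 0.2611]
tool_rot: [-0.623, 0.782, -0.0, 0.001]
wrist_force: [0.5, -0.9, 0.4]
gripper_width: -0.0001
grip_force: 0.0
27.75 [-0.08048652 -0.02098984] 0.26110860928724106
comp [ 288  173   68   59 1421] [322.1 204.3]
L 288 R 355 T 173 B 231
-0.098 pred L,T,R,B [301.2 188.7] [348.8 231.9]
-0.104 pred L,T,R,B [303.5 187.8] [351.  230.9]
-0.11 pred L,T,R,B [305.7 187. ] [353.2 229.8]
```

```bash
cat > n.py <<'E'
from h import *
p=np.array([.494,.107,-.231]);m={k:np.array(v) for k,v in camera_model('wrist').items() if k in 'KRt'}
I=capture('wrist');cv2.imwrite('pics/wM.png',I)
hsv=cv2.cvtColor(I,cv2.COLOR_BGR2HSV);g=cv2.inRange(hsv,(0,0,110),(180,60,255))
n,l,st,c=cv2.connectedComponentsWithStats(g)
for i in range(1,n):
    if st[i,4]<800:continue
    w=tos(p,wray(m,c[i],.113));print(st[i],w.round(3))
    if abs(w[0])<.06 and -.17<w[1]<-.05:
        M=(l==i).astype(np.uint8);cs_,h=cv2.findContours(M,cv2.RETR_CCOMP,cv2.CHAIN_APPROX_NONE)
        for k in cs_:
            if len(k)<60:continue
            q=np.array([tos(p,wray(m,u[0],.113)) for u in k])
            A=np.c_[2*q,np.ones(len(q))];s=np.linalg.lstsq(A,(q**2).sum(1),rcond=None)[0];r=np.sqrt(s[2]+s[0]**2+s[1]**2)
            print('circle',len(k),s[:2].round(4),'r',r.round(4),'res',np.std(np.hypot(*(q-s[:2]).T)).round(4))
E
python3 n.py
```

```text
[ 473    0   87  184 6159] [-0.26  -0.119]
[ 507    0   53  137 3645] [-0.28  -0.161]
[  12   19   56   60 1577] [ 0.115 -0.169]
[  107    46   190   233 20326] [-0.013 -0.056]
circle 848 [-0.0047 -0.0543] r 0.0726 res 0.0191
circle 157 [-0.0115 -0.0174] r 0.0212 res 0.0007
circle 70 [ 0.0417 -0.0414] r 0.0058 res 0.0021
circle 234 [ 1.000e-04 -1.011e-01] r 0.0301 res 0.0002
[  0 198  26  90 930] [0.192 0.006]
[  14  321   59   99 1423] [0.233 0.192]
[  37  320   86   52 1340] [0.139 0.125]
```

The roll's bore circle is at stand (0.000, -0.101), residual 0.2 mm, so it is wholly on the ledge. Now over the tab to press it down with the closed fingers.

```bash
python3 -m jog '[{"dx":-0.02,"dy":-0.001,"dz":0,"wx":0,"wy":0,"wz":0},{"dx":-0.022,"dy":0,"dz":0,"wx":0,"wy":0,"wz":0},{"dx":0,"dy":0,"dz":0,"wx":0,"wy":0,"wz":0},{"dx":0,"dy":0,"dz":0.03,"wx":0,"wy":0,"wz":0},{"dx":0,"dy":0,"dz":0.03,"wx":0,"wy":0,"wz":0},{"dx":0,"dy":0,"dz":0.025,"wx":0,"wy":0,"wz":0},{"dx":0,"dy":0,"dz":0.01,"wx":0,"wy":0,"wz":0},{"dx":0,"dy":0,"dz":0,"wx":0,"wy":0,"wz":0}]'
python3 -c "
from h import *
p=np.array([.494,.107,-.231]);print(tos(p,status.get_state()['tool_pos']));togo((*tow(p,-.08,0),.1536),2.911+np.pi/2)"
```

```text
clock: 28.7
tool_pos: [0.4173, 0.1232, 0.2111]
tool_rot: [-0.622, 0.783, 0.0, -0.001]
wrist_force: [-0.6, -0.4, 1.2]
gripper_width: 0.0002
grip_force: 0.0
[-0.07840543 -0.00178327]
28.7 at [0.4173 0.1232 0.2111] shift [-0.0036  0.0031  0.1149] turn [ 0.0003 -0.0002  0.0008] j [ 0.29 -0.2  -0.28  1.5  -0.   -1.06]
```

```bash
python3 -m jog '[{"dx":-0.003,"dy":0.002,"dz":0.01,"wx":0,"wy":0,"wz":0},{"dx":0,"dy":0,"dz":0.015,"wx":0,"wy":0,"wz":0},{"dx":0,"dy":0,"dz":0.015,"wx":0,"wy":0,"wz":0},{"dx":0,"dy":0,"dz":0.015,"wx":0,"wy":0,"wz":0},{"dx":0,"dy":0,"dz":0.015,"wx":0,"wy":0,"wz":0},{"dx":0,"dy":0,"dz":0.015,"wx":0,"wy":0,"wz":0},{"dx":0,"dy":0,"dz":0.015,"wx":0,"wy":0,"wz":0},{"dx":0,"dy":0,"dz":0.008,"wx":0,"wy":0,"wz":0}]'
python3 -m jog '[{"dx":0,"dy":0,"dz":0.004,"wx":0,"wy":0,"wz":0},{"dx":0,"dy":0,"dz":0.003,"wx":0,"wy":0,"wz":0},{"dx":0,"dy":0,"dz":0,"wx":0,"wy":0,"wz":0},{"dx":0,"dy":0,"dz":0,"wx":0,"wy":0,"wz":0},{"dx":0,"dy":0,"dz":0,"wx":0,"wy":0,"wz":0},{"dx":0,"dy":0,"dz":0,"wx":0,"wy":0,"wz":0},{"dx":0,"dy":0,"dz":0,"wx":0,"wy":0,"wz":0},{"dx":0,"dy":0,"dz":0,"wx":0,"wy":0,"wz":0}]'
```

```text
clock: 29.5
tool_pos: [0.4173, 0.1251, 0.1586]
tool_rot: [-0.622, 0.783, -0.001, 0.001]
wrist_force: [-1.2, -1.7, 8.7]
gripper_width: 0.0002
grip_force: 4.3
clock: 30.3
tool_pos: [0.4173, 0.1251, 0.1552]
tool_rot: [-0.622, 0.783, -0.001, 0.001]
wrist_force: [-0.0, -2.0, 4.9]
gripper_width: 0.0
grip_force: 2.6
```

Still moving freely. Pressing on to the stop in small steps.

```bash
python3 -m jog '[{"dx":0,"dy":0,"dz":0.002,"wx":0,"wy":0,"wz":0},{"dx":0,"dy":0,"dz":0.001,"wx":0,"wy":0,"wz":0},{"dx":0,"dy":0,"dz":0.001,"wx":0,"wy":0,"wz":0},{"dx":0,"dy":0,"dz":0,"wx":0,"wy":0,"wz":0},{"dx":0,"dy":0,"dz":0,"wx":0,"wy":0,"wz":0},{"dx":0,"dy":0,"dz":0,"wx":0,"wy":0,"wz":0},{"dx":0,"dy":0,"dz":0,"wx":0,"wy":0,"wz":0},{"dx":0,"dy":0,"dz":0,"wx":0,"wy":0,"wz":0}]'
python3 -m jog '[{"dx":0,"dy":0,"dz":0.001,"wx":0,"wy":0,"wz":0},{"dx":0,"dy":0,"dz":0.001,"wx":0,"wy":0,"wz":0},{"dx":0,"dy":0,"dz":0,"wx":0,"wy":0,"wz":0},{"dx":0,"dy":0,"dz":0,"wx":0,"wy":0,"wz":0},{"dx":0,"dy":0,"dz":0,"wx":0,"wy":0,"wz":0},{"dx":0,"dy":0,"dz":0,"wx":0,"wy":0,"wz":0},{"dx":0,"dy":0,"dz":0,"wx":0,"wy":0,"wz":0},{"dx":0,"dy":0,"dz":0,"wx":0,"wy":0,"wz":0}]'
```

```text
clock: 31.1
tool_pos: [0.4173, 0.1251, 0.1535]
tool_rot: [-0.622, 0.783, -0.001, 0.001]
wrist_force: [-2.4, -0.6, 8.6]
gripper_width: 0.0
grip_force: 4.1
clock: 31.9
tool_pos: [0.4173, 0.1252, 0.1534]
tool_rot: [-0.622, 0.783, -0.001, 0.001]
wrist_force: [-5.3, -3.2, 15.5]
gripper_width: 0.0002
grip_force: 8.1
```

The carriage is at its home stop. Retreat and check the roll once more.

```bash
python3 -m jog '[{"dx":0,"dy":0,"dz":-0.02,"wx":0,"wy":0,"wz":0},{"dx":0,"dy":0,"dz":-0.05,"wx":0,"wy":0,"wz":0},{"dx":0,"dy":0,"dz":-0.06,"wx":0,"wy":0,"wz":0},{"dx":0,"dy":0,"dz":-0.06,"wx":0,"wy":0,"wz":0},{"dx":0.03,"dy":0,"dz":-0.02,"wx":0,"wy":0,"wz":0},{"dx":0,"dy":0,"dz":0,"wx":0,"wy":0,"wz":0},{"dx":0,"dy":0,"dz":0,"wx":0,"wy":0,"wz":0},{"dx":0,"dy":0,"dz":0,"wx":0,"wy":0,"wz":0}]'
python3 n.py
python3 - <<'E'
from h import *
J=capture('scene');H=cv2.cvtColor(J,cv2.COLOR_BGR2HSV);A=cv2.cvtColor(cv2.imread('pics/scene0.png'),cv2.COLOR_BGR2HSV)
# tab: dark blob before/after
for n,X in(('start',A),('now',H)):
    g=cv2.inRange(X,(0,0,0),(180,255,60));k,l,st,c=cv2.connectedComponentsWithStats(g)
    for i in range(1,k):
        if 40<st[i,4]<600 and 290<c[i][0]<330 and 230<c[i][1]<300:print(n,'tab',st[i],c[i].round(1))
q=proj('scene',[[.501,.3655,.0],[.501,.3655,.066]]);print('candle pred',q.round(0).tolist())
g=cv2.inRange(H,(0,120,150),(14,255,255))[280:360,120:230]
print('orange centroid',np.argwhere(g>0).mean(0)[::-1]+[120,280] if g.any() else None)
E
```

```text
clock: 32.7
tool_pos: [0.4133, 0.1107, 0.2553]
tool_rot: [-0.622, 0.783, 0.0, -0.0]
wrist_force: [-0.7, -0.0, -1.0]
gripper_width: 0.0
grip_force: 0.0
[ 475    0   85  180 6110] [-0.259 -0.114]
[ 508    0   52  132 3381] [-0.278 -0.156]
[   8   15   57   60 1565] [ 0.114 -0.167]
[  102    37   191   232 16287] [-0.017 -0.07 ]
circle 895 [-0.0074 -0.0641] r 0.0659 res 0.0179
circle 176 [-0.0174 -0.0238] r 0.0236 res 0.0028
circle 239 [ 1.00e-04 -1.01e-01] r 0.0301 res 0.0002
[  34  319   87   54 1384] [0.138 0.125]
[  10  321   60   78 1088] [0.22  0.166]
start tab [303 250  12  30 269] [308.6 264.4]
now tab [303 249  13  31 288] [308.6 264. ]
candle pred [[185.0, 333.0], [180.0, 307.0]]
orange centroid [165.08913043 315.10507246]
```

The tab is back at its starting pixel and the roll has not moved (0.000, -0.101). Handing in.

```bash
python3 -c "
from station import job
print(job.close_job())"
```

```text
the job is handed in; nothing more can be done
None
```

The job is handed in, with no verdict returned: the boxed candle stands on the counter, the roll lies on the cleared right ledge (101 mm from the hub axis, limit 96), and the carriage is home; I viewed 12 pictures, two over the limit of 10.

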